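# Load the dispensary's label dispenser

### The job

Load the label dispenser on the counter: thread the label roll down the leaning spindle until it lies flat against the flange, then thread the metal collar down after it until it is fully home against the roll. Finally slide the dispenser's flat cover towards its front, all the way shut over the feed-roller compartment, let go, and leave the other things on the counter where they stand.

Things in the scene. Friction and masses are not known exactly. Their poses are not given: they have to be found in the camera images.
- dispenser: label dispenser, a white housing 200 (x) x 260 (y) x 50 mm high, fixed to the counter. Origin at the centre of its underside; its -x side is its front, towards the robot. Spindle on its +y half, feed-roller compartment and sliding cover on its -y half. Its yaw and place vary.
- spindle: steel spindle on the dispenser, leaning 30 degrees from vertical towards the dispenser's front. Origin at the centre of the upper face of its flange (dark disc, 72 mm across), 85 mm above the counter; z points up along the spindle. Stepped: 28 mm diameter up to z = 15 mm, tapering to 18 mm at z = 20 mm, 18 mm up to z = 43 mm, then a tapered tip that ends at z = 50 mm, 8 mm across.
- label_roll: white paper label roll on a cardboard core: a flat ring 62 mm outside diameter, 31 mm bore, 22 mm high, about 80 g, lying flat on the counter. Origin at its very centre (mid-height), z along its axis. Fully home, its origin is at z = 11 mm on the spindle.
- collar: aluminium retaining collar: a ring 44 mm outside diameter, 21 mm bore, 16 mm high, about 50 g, lying flat on the counter. Origin at its very centre (mid-height), z along its axis. Fully home on top of the roll, its origin is at z = 30 mm on the spindle.
- cover (a joint): flat grey sliding cover, 98 (x) x 102 (y) x 5 mm, on top of the dispenser. Value in m: 0 = shut over the compartment, grows as it slides along the dispenser's +x (away from the front) up to 0.085; stays where it is left, about 1.5 N of friction.
- cover_grip (a point): middle of the cover's upright black tab, 12 mm thick (along the dispenser's x), 44 mm long (y) and 20 mm high; this point is 66 mm above the counter, 10 mm above the cover's plate (the tab ends 76 mm above the counter).
- bottle_a: amber glass bottle with a screw cap, 48 mm across, 100 mm high; a bystander, origin at the centre of its underside
- bottle_b: amber glass bottle with a screw cap, 48 mm across, 100 mm high; a bystander, origin at the centre of its underside
- vial: small amber vial, 26 mm across, 50 mm high; a bystander, origin at the centre of its underside
- carton: upright medicine carton 36 x 36 x 70 mm; a bystander, origin at the centre of its underside
- pestle_bowl: white ceramic mortar bowl, 76 mm across, 45 mm high; a bystander, origin at the centre of its underside
- pad: prescription pad 70 x 90 mm, 12 mm thick; a bystander, origin at the centre of its underside
- stapler: black and grey stapler, 100 mm along its x, 28 mm wide, 30 mm high; a bystander, origin at the centre of its underside
Things that resemble listed ones, but are neither listed nor needed, are in the scene too. Leave any black or pink look-alike of the collar alone.

How it is judged:
On the way, in this order (a step that is already met when the one before it is completed fails the run):
1. the label roll is on the spindle, flat against the flange (x of label_roll in the frame of spindle between -0.004 and 0.004 m and y of label_roll in the frame of spindle between -0.004 and 0.004 m and z of label_roll in the frame of spindle between 0.007 and 0.015 m and angle between the z axis of label_roll and the z axis of spindle, either way round below 0.12 rad), for 0.2 s.
2. the collar is on the spindle above it, fully home against the roll (all of step 1 and x of collar in the frame of spindle between -0.004 and 0.004 m and y of collar in the frame of spindle between -0.004 and 0.004 m and z of collar in the frame of spindle between 0.026 and 0.034 m and angle between the z axis of collar and the z axis of spindle, either way round below 0.12 rad), for 0.2 s.
3. the cover is shut over the feed-roller compartment (all of step 2 and value of joint cover below 0.005 m), for 0.2 s.
At the end, for the whole second after the job is handed in: The roll lies home on the spindle against the flange and the collar home on the roll, each centred within 4 mm across and 4 mm along the spindle and within 0.12 rad of its direction, both at rest, and the cover is within 5 mm of shut (all of step 3 and linear speed of each of label_roll, collar below 0.02 m/s); the robot touches nothing.
It fails at once if a bystander (bottle, vial, carton, mortar bowl, pad or stapler) is shifted by more than 30 mm (distance of any of bottle_a, bottle_b, vial, carton, pestle_bowl, pad, stapler from where it was at the start of the episode above 0.03 m).
It also fails if it takes over 69 s, if anything falls off the work surface, if the arm or the gripper's body presses on something with over 40 N, if the wrist force passes 120 N, or if a joint passes its speed limit or range.

### The arm

A 7-joint arm with a two-finger parallel gripper is mounted at the origin on the work surface. World frame = base frame: x ahead of the robot, y to its left, z up, the work surface at z = 0. Lengths are in m, angles in rad, forces in N, time in s.
With the tool pointing down it reaches from about 0.4 to 0.925 m from the base axis. Payload 5.6 kg.
Tool frame: the origin (TCP) lies on the centre line of the jaws, within the pads' length; the fingertips stand 19 mm ahead of it and the grasp point (between the pads) is the TCP; z points along the fingers, y is the direction in which the jaws open and shut (so a half turn about z gives the same grasp; the last joint's range is limited). The gripper opens to 85 mm and grips with 20 to 120 N. Pads are 22 mm wide; open, the fingers measure 114 mm over their backs; the gripper's body (76 mm by 85 mm) begins 54 mm behind the grasp point. The pads swing forward as they close: fully open they stand 13 mm farther back than shut.
Start: joints at [1.162, 0.468, -0.012, 1.603, 0.006, 1.071, -0.056], TCP at [0.232, -0.607, 0.25] pointing down, gripper open.
Joint ranges: [-2.53, 2.53], [-0.31, 2.02], [-1.57, 1.55], [0.28, 2.44], [-1.29, 4.43], [0.15, 1.84], [-2.92, 2.92]. Speed limits (rad/s): [2.57, 2.57, 3.14, 3.14, 3.14, 3.14, 3.14].

### API

Orientations are given as [roll, pitch, yaw] about the fixed x, y, z axes, in that order (R = Rz(yaw) Ry(pitch) Rx(roll)).
In Python, from plant import robot gives the robot as it stands. The module is installed in compiled form; this text tells all that it offers. Calls block until the motion is done:
- robot.move_ptp(position, orientation): joint-space move of the TCP to a pose.
- robot.move_linear(position, rate=0.15, rot=None): straight line of the TCP; rot=None keeps the orientation; rate is the mean speed in m/s.
- robot.move_joints(angles): joint-space move.
- robot.gripper_to(opening, squeeze=None): finger opening in m; squeeze is the grip in N (None keeps the last); returns when the fingers have stopped.
- robot.pause(seconds).
- robot.ik(position, orientation): joint angles nearest the present ones, or None.
- robot.sense(): the state.
- robot.capture(name): name is "scene" or "side" or "wrist"; returns a dict with "img" (400x640x3 uint8, red, green, blue), "z_map" (400x640 float32, m along the optical axis (not along the pixel's ray), 0 where there is no reading), "mtx" (3x3 intrinsics, pixels), "k1" (the pictures are not rectified: a ray, as slopes to the right and down, at radius r is drawn at 1 + k1 r^2 times it, then the intrinsics apply), "xyz" and "attitude" of the camera in the world. Camera axes: x right, y up, looking along -z (the intrinsics and any distortion apply to the point x, -y, -z); pixel columns grow to the right and rows downward; lengths in m; the calibration is good to about 2 mm. A picture is of the moment at which its call begins.
A pose or a line that the arm cannot do raises robot.IKError and nothing moves.
- robot.finish_job(): hands the job in, once; it reports no verdict.
Trained networks look in a picture, given as the dict that the camera call returned (one of the last four; its "shot" number tells which), for a name from the list of things; names that differ only in an ending like _2 or _b are one class to them, and where a whole thing is asked for, a point or a joint stands for the part that bears it (a point fixed in the world has none). Each returns a list of dicts, best first, with "confidence" (0 to 1); they miss things now and then, are a little off and sometimes report something else, mostly with a low value. They report only what shows in the picture. A call takes as long as a camera call. They do not tell look-alikes from the thing itself.
- robot.trace(picture, query): "region" (400x640 bool, what is visible of it) and "extent" ([centre column, centre row, width, height] in pixels, round what is visible of it).
- robot.tip_of(picture, query): "uv" ([column, row] in pixels: a listed point, or the origin of a listed thing).
The state is a dict: "clock": time; "joint_pos": joint angles; "qd": joint speeds; "joint_efforts": joint torques, N m; "ee_pos": TCP position; "tcp_rot": TCP orientation; "force": force on the tool from outside, world axes, zero at the start; "torque": the same for the moment, N m; "width": finger opening in m.
Only numpy, scipy, OpenCV 4.12 (cv2) and the standard library are available. Lean on these libraries where they do the work, as an engineer would, in place of code of your own. Each camera call takes 0.05 s, during which the arm holds its last target. There are 200 camera calls.

## Working session

There is one attempt and no reset: what is moved stays moved. The work goes in short steps, each a Python script; the robot and the scene stay as the last script left them, time stands still between calls to the robot, and variables do not carry over. Pictures are saved under pics/ and viewed, about 8 in all and at most 12, crops included, and the job is handed in when it is done.

```bash
mkdir -p pics; ls; cat > h.py <<'E'
import numpy as np, cv2
from scipy.spatial.transform import Rotation as R
from plant import robot
def rpy(Rm): return R.from_matrix(Rm).as_euler('xyz')
def att(c):
    a=np.array(c['attitude'],float)
    return a if a.shape==(3,3) else R.from_euler('xyz',a).as_matrix()
def cloud(c):
    "world xyz per pixel (400x640x3), nan where no depth"
    K=np.array(c['mtx']); v,u=np.mgrid[0:400,0:640].astype(np.float64)
    p=cv2.undistortPoints(np.stack([u,v],-1).reshape(-1,1,2),K,np.array([c['k1'],0,0,0.])).reshape(400,640,2)
    z=np.where(c['z_map']>0,c['z_map'],np.nan)
    P=np.stack([p[...,0]*z,-p[...,1]*z,-z],-1)
    return P@att(c).T+np.array(c['xyz'])
def ray(c,uv):
    K=np.array(c['mtx']); p=cv2.undistortPoints(np.array(uv,float).reshape(1,1,2),K,np.array([c['k1'],0,0,0.])).ravel()
    return np.array(c['xyz']),att(c)@np.array([p[0],-p[1],-1])
def onz(c,uv,z):
    o,d=ray(c,uv); return o+d*(z-o[2])/d[2]
def save(c,n): cv2.imwrite('pics/'+n,c['img'][...,::-1])
E
python3 - <<'E'
from h import *
s=robot.sense(); print(s)
for n in ("scene","side"):
    c=robot.capture(n); save(c,n+'1.png'); P=cloud(c); print(n,c['xyz'],c['attitude'],c['k1'],c['mtx'])
    for q in ("dispenser","spindle","label_roll","collar","cover","cover_grip","bottle_a","vial","carton","pestle_bowl","pad","stapler"):
        for t in robot.trace(c,q)[:3]:
            m=t['region']; pts=P[m]; print(q,round(t['confidence'],2),np.round(t['extent']),np.round(np.nanmedian(pts,0),3),'zmax',np.round(np.nanpercentile(pts[:,2],95),3))
        if q in("spindle","cover_grip","dispenser"):
            for t in robot.tip_of(c,q)[:2]: print(' tip',q,t)
E
```

```text
pics
{'clock': 0.0, 'joint_pos': array([ 1.16198961,  0.46837233, -0.01165163,  1.60367128,  0.00597045,
        1.07134815, -0.05628588]), 'qd': array([-0.00146737,  0.00162825, -0.00027236,  0.00199101, -0.0001501 ,
        0.00046806, -0.00152809]), 'joint_efforts': array([ 6.89293229e-04, -5.32380867e+01,  2.13988015e-02, -2.51301116e+01,
        1.14537127e-02,  7.86838238e-03, -3.02797233e-06]), 'ee_pos': array([ 0.2322879 , -0.60650407,  0.2493217 ]), 'tcp_rot': array([-3.13982992e+00,  7.55106788e-05,  3.65786569e-01]), 'force': array([-0.05648489,  0.11349057, -0.3104377 ]), 'torque': array([-0.0242623 ,  0.0288984 ,  0.00556588]), 'width': 0.08570308068232657}
scene [ 1.43978784 -0.27165465  0.80807301] [0.90386278 0.00362676 1.25110535] -0.021086724392970598 [[369.38752362   0.         313.26035729]
 [  0.         369.38752362 207.84985204]
 [  0.           0.           1.        ]]
dispenser 0.93 [317. 228. 102.  81.] [ 0.628 -0.003  0.051] zmax 0.082
spindle 0.89 [328. 207.  23.  29.] [0.586 0.06  0.085] zmax 0.117
 tip spindle {'uv': [327.6, 205.0], 'confidence': 0.81}

[... 1964 characters left out ...]
 [ 0.598 -0.051  0.057] zmax 0.075
 tip cover_grip {'uv': [308.6, 176.8], 'confidence': 0.71}
bottle_a 0.87 [327. 128.  16.  33.] [ 0.689 -0.336  0.054] zmax 0.101
bottle_a 0.69 [217. 264.  21.  36.] [0.646 0.326 0.059] zmax 0.101
vial 0.7 [345. 260.  10.  17.] [0.384 0.145 0.032] zmax 0.051
carton 0.66 [359. 124.  18.  24.] [ 0.608 -0.429  0.043] zmax 0.071
pestle_bowl 0.84 [205. 336.  38.  37.] [0.571 0.469 0.029] zmax 0.047
pestle_bowl 0.15 [296. 207.  31.  24.] [0.559 0.075 0.086] zmax 0.122
pad 0.96 [373. 235.  38.  30.] [0.36  0.016 0.013] zmax 0.016
stapler 0.65 [387. 199.  36.  12.] [ 0.376 -0.126  0.022] zmax 0.032
stapler 0.61 [359. 125.  18.  20.] [ 0.607 -0.429  0.045] zmax 0.071
```

```bash
python3 - <<'E'
from h import *
import cv2
a=cv2.imread('pics/scene1.png')[150:310,140:460]; b=cv2.imread('pics/side1.png')[100:370,180:420]
a=cv2.resize(a,(800,400),interpolation=cv2.INTER_CUBIC); b=cv2.resize(b,None,fx=2.2,fy=2.2,interpolation=cv2.INTER_CUBIC)
cv2.imwrite('pics/a.png',a); cv2.imwrite('pics/b.png',b)
E
```

```text
(no output)
```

View pics/a.png

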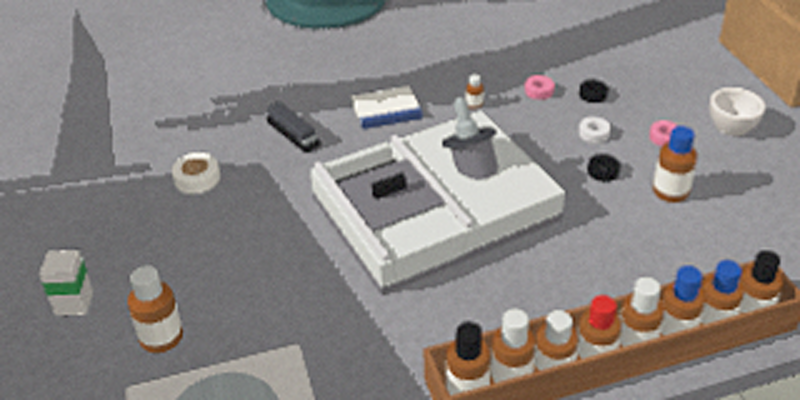

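View pics/b.png

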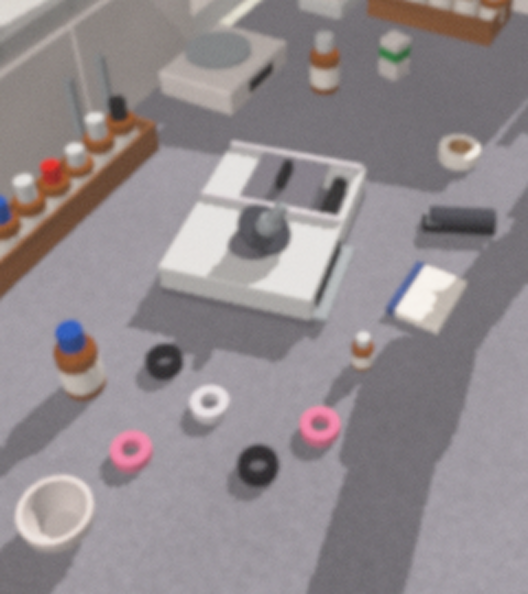

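The collar is the silver ring: scene pixel (377,201), at about (0.515, 0.271). The black and pink rings are decoys. The label roll is at scene (218,220), about (0.44, -0.275), and the cover is open towards the back. Next I'll fit the dispenser and look from close by.

```bash
python3 - <<'E'
from h import *
def fit(cs,tag):
    pts=np.concatenate(cs); r=cv2.minAreaRect(pts[:,:2].astype(np.float32)); print(tag,len(pts),r)
A=[]
for n in("scene","side"):
    c=robot.capture(n); P=cloud(c).reshape(-1,3)
    m=(P[:,2]>.044)&(P[:,2]<.058)&(abs(P[:,0]-.6)<.2)&(abs(P[:,1])<.2)&(np.hypot(P[:,0]-.384,P[:,1]-.145)>.05); A.append(P[m])
    fit([P[m]],n)
fit(A,'both')
down=lambda y:[np.pi,0,y]
robot.move_ptp([0.40,-0.275,0.27],down(0)); print(robot.sense()['clock'])
c=robot.capture("wrist"); save(c,'w1.png'); print(c['xyz'],c['attitude'])
for q in("label_roll","stapler"):
    for t in robot.trace(c,q): print(q,t['confidence'],t['extent'],np.nanmedian(cloud(c)[t['region']],0))
E
```

```text
scene 2633 ((0.5915584564208984, 0.008810654282569885), (0.20537668466567993, 0.2620386481285095), 11.755492210388184)
side 3215 ((0.590749979019165, 0.011326953768730164), (0.20122495293617249, 0.26335740089416504), 11.391560554504395)
both 5848 ((0.591376006603241, 0.010198518633842468), (0.20524193346500397, 0.26581716537475586), 11.391560554504395)
3.0917
[ 0.4724844  -0.2772005   0.39343065] [-2.89701699e-01  2.88836912e-04 -1.57211190e+00]
label_roll 0.95 [330.1, 138.4, 52.5, 61.0] [ 0.43265087 -0.28110732  0.02170396]
stapler 0.62 [215.1, 183.6, 58.3, 82.1] [ 0.37913781 -0.14035289  0.02874212]
stapler 0.61 [105.1, 15.8, 108.6, 29.1] [ 0.5622624  -0.05116878  0.05582364]
```

View pics/w1.png

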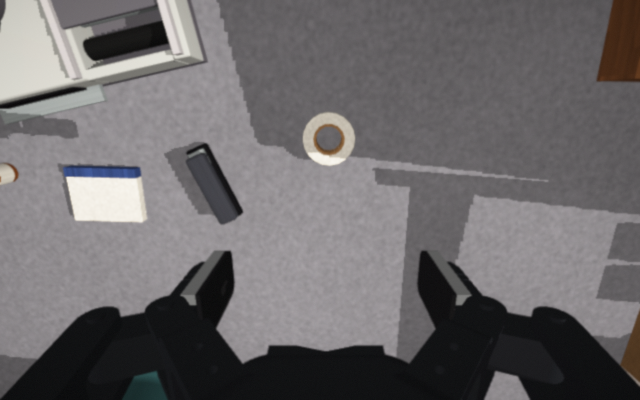

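The wrist view shows the roll at (330,138) with free space around it. I'll look along the spindle axis before picking up the roll.

```bash
cat >> h.py <<'E'
YAW=np.radians(11.4)
RD=R.from_euler('z',YAW).as_matrix()
A=RD@np.array([-.5,0,np.sqrt(3)/2])      # spindle axis
TO=[np.pi,-np.pi/6,YAW]                   # tool along -A, jaws along dispenser y
RT=R.from_euler('xyz',TO).as_matrix()
E
python3 - <<'E'
from h import *
o=[];cs=[robot.capture(n) for n in("scene","side")]
for c,uv in zip(cs,[(327.6,205),(298.2,205.1)]): print(onz(c,uv,.085))
S=np.array([.565,.07,.085])
for d in(.021,.042,.12,.25): print(d,robot.ik(S+A*d,TO))
robot.move_ptp(S+A*.2-RT[:,0]*.04,TO); print(robot.sense()['clock'])
c=robot.capture("wrist"); save(c,'w2.png'); P=cloud(c)
Q=(P-S)@np.stack([RD[:,1],np.cross(RD[:,1],A),A],1)  # coordinates: y_d, x_s(-?), along axis
z=Q[...,2]; r=np.hypot(Q[...,0],Q[...,1])
m=(r<.05)&(abs(z)<.006); n=Q[m]; rgb=c['img'][m].mean(1)
print(m.sum(), np.nanmedian(z[m]),n.min(0),n.max(0))
g=n[:,:2].astype(np.float32); print(cv2.minEnclosingCircle(g))
# plane normal of flange
q=P[m]; w=np.linalg.svd(q-q.mean(0))[2][2] if len(q)<5000 else np.linalg.eigh(np.cov(q.T))[1][:,0]
print('normal',w*np.sign(w[2]),'A',A)
for lo,hi in((.004,.013),(.022,.041),(.046,.056)):
    k=(r<.03)&(z>lo)&(z<hi); print(lo,k.sum(),cv2.minEnclosingCircle(Q[k][:,:2].astype(np.float32)) if k.sum()>3 else '')
k=(r<.03); print('tip z',np.nanmax(z[k]))
for q_ in("spindle","label_roll","cover_grip"):
    for t in robot.tip_of(c,q_)[:2]: print(q_,t)
E
```

```text
[0.56766833 0.06255887 0.085     ]
[0.56068398 0.07359359 0.085     ]
0.021 [ 0.19392545  0.45110062 -0.42454342  2.26356888  1.98650565  0.16726307
  2.8172876 ]
0.042 [ 0.91075754  1.12260501 -1.49912584  2.24652116  1.78381053  1.03930967
 -2.86543456]
0.12 [ 0.29575657  0.18987478 -0.50078812  2.31998405  0.54393823  0.15073171
 -2.06290701]
0.25 [ 0.4660659  -0.17675414 -0.54837337  2.31409234 -0.31364331  0.47381537
 -1.22866324]
4.5667
3264 0.0025395669259944643 [-0.04281858 -0.04067005 -0.00093287] [0.02821246 0.03103349 0.00560266]
((-0.007085220888257027, -0.004930249415338039), 0.03606470301747322)
normal [-0.49015448 -0.09846941  0.86605563] A [-0.49013559 -0.09882867  0.8660254 ]
0.004 58 ((-0.0008050850592553616, -0.0006378376274369657), 0.028799107298254967)
0.022 61 ((-0.007051634136587381, -0.004148057661950588), 0.009906837716698647)
0.046 289 ((-0.0069914767518639565, -0.004903288558125496), 0.008740519173443317)
tip z 0.2798270489080757
spindle {'uv': [329.7, 140.4], 'confidence': 0.81}
label_roll {'uv': [608.8, 328.0], 'confidence': 0.55}
cover_grip {'uv': [442.7, 133.9], 'confidence': 0.63}
```

View pics/w2.png

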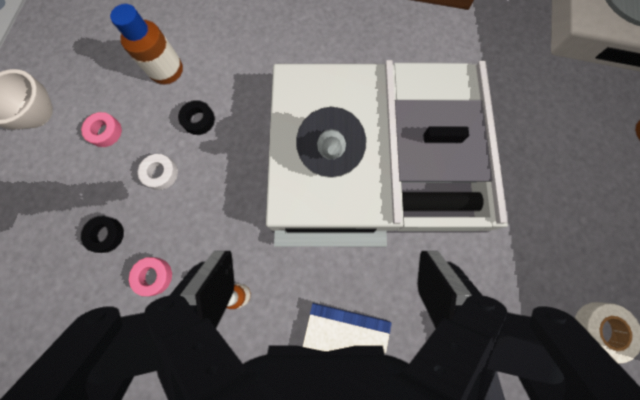

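The flange and shaft fits agree, and the plane normal confirms the yaw. Next I'll search for the tool roll angle that gives comfortable joints.

```bash
cat >> h.py <<'E'
_S=np.array([.565,.07,.085]); S=_S-.00705*RD[:,1]-.0049*np.cross(RD[:,1],A)+.0025*A
def tor(phi): return rpy(RT@R.from_euler('z',phi).as_matrix())
LO=np.array([-2.53,-.31,-1.57,.28,-1.29,.15,-2.92]);HI=np.array([2.53,2.02,1.55,2.44,4.43,1.84,2.92])
E
python3 - <<'E'
from h import *
print(S, robot.sense()['joint_pos'].round(2))
for ph in range(-180,180,20):
    L=[robot.ik(S+A*d,tor(np.radians(ph))) for d in(.021,.045,.08,.12)]
    if any(q is None for q in L): print(ph,[q is None for q in L]); continue
    mg=min(np.minimum(q-LO,HI-q).min() for q in L)
    print(ph,'margin',round(mg,2),'jump',[round(abs(a-b).max(),2) for a,b in zip(L,L[1:])],L[0].round(2))
E
```

```text
[0.56100834 0.06200325 0.08471506] [ 0.46 -0.07 -0.59  2.41 -0.27  0.28 -1.27]
-180 margin 0.04 jump [np.float64(0.23), np.float64(0.32), np.float64(0.61)] [ 0.75  0.74 -1.1   2.25  1.77  0.57  0.11]
-160 margin 0.0 jump [np.float64(0.33), np.float64(0.32), np.float64(0.78)] [ 0.32  0.47 -0.55  2.27  1.92  0.21 -0.56]
-140 margin -0.0 jump [np.float64(0.4), np.float64(0.32), np.float64(0.81)] [ 0.26  0.46 -0.48  2.27  1.98  0.18 -0.99]
-120 margin 0.04 jump [np.float64(0.23), np.float64(0.32), np.float64(0.44)] [ 0.75  0.74 -1.1   2.25  1.77  0.57 -0.94]
-100 margin 0.01 jump [np.float64(0.23), np.float64(0.32), np.float64(0.69)] [ 0.75  0.74 -1.1   2.25  1.77  0.57 -1.29]
-80 margin 0.01 jump [np.float64(0.23), np.float64(0.32), np.float64(0.69)] [ 0.75  0.74 -1.1   2.25  1.77  0.57 -1.64]
-60 margin 0.01 jump [np.float64(0.6), np.float64(0.41), np.float64(0.69)] [ 0.75  0.74 -1.1   2.25  1.77  0.57 -1.99]
-40 margin 0.01 jump [np.float64(0.23), np.float64(0.32), np.float64(0.69)] [ 0.41  0.5  -0.65  2.26  1.86  0.26 -2.58]
-20 margin 0.01 jump [np.float64(0.23), np.float64(0.32), n
[... 346 characters left out ...]
mp [np.float64(0.36), np.float64(0.46), np.float64(4.08)] [ 0.21  0.45 -0.42  2.27  2.04  0.16  1.73]
80 margin 0.01 jump [np.float64(0.36), np.float64(0.46), np.float64(4.08)] [ 0.21  0.45 -0.42  2.27  2.04  0.16  1.38]
100 margin 0.01 jump [np.float64(0.36), np.float64(0.46), np.float64(4.08)] [ 0.21  0.45 -0.42  2.27  2.04  0.16  1.03]
120 margin 0.04 jump [np.float64(0.16), np.float64(0.46), np.float64(3.91)] [ 0.4   0.5  -0.65  2.26  1.86  0.26  0.91]
140 margin 0.04 jump [np.float64(0.23), np.float64(0.46), np.float64(3.75)] [ 0.58  0.59 -0.88  2.25  1.79  0.39  0.7 ]
160 margin 0.14 jump [np.float64(0.23), np.float64(0.23), np.float64(0.19)] [ 0.75  0.74 -1.1   2.25  1.77  0.57  0.45]
```

```bash
cat >> h.py <<'E'
def ring(c,xy,h,rad,name=None):
    "centre of upright ring's top outline near xy"
    P=cloud(c); m=(np.hypot(P[...,0]-xy[0],P[...,1]-xy[1])<rad+.015)&(P[...,2]>h-.006)&(P[...,2]<h+.006)
    m=cv2.erode(m.astype(np.uint8),np.ones((2,2)))>0
    return m.sum(),cv2.minEnclosingCircle(P[m][:,:2].astype(np.float32)),P[m][:,2].mean()
def st(t=''):
    s=robot.sense(); print(t,'t',round(s['clock'],2),'p',s['ee_pos'].round(4),'F',s['force'].round(1),'w',round(s['width'],4),'q',s['joint_pos'].round(2)); return s
E
python3 - <<'E'
from h import *
robot.move_ptp([0.40,-0.28,0.16],[np.pi,0,0]); st()
c=robot.capture("wrist"); save(c,'w3.png')
n,(xy,r),z=ring(c,(.433,-.281),.022,.031); print(n,xy,r,z)
if abs(r-.031)<.003:
    robot.move_ptp([xy[0],xy[1],.08],[np.pi,0,0]); robot.move_linear([xy[0],xy[1],.018],rate=.1); st('down')
    robot.gripper_to(.05,40); st('grip')
E
```

```text
t 6.03 p [ 0.4005 -0.2787  0.1601] F [-1.2  0.3 -0.6] w 0.0854 q [ 0.51  0.32  0.03  2.07 -0.02  0.75 -1.01]
2990 (0.4317988455295563, -0.28128454089164734) 0.0305776409804821 0.021815269629463674
down t 7.28 p [ 0.4321 -0.2816  0.0186] F [0.1 0.4 0.4] w 0.0855 q [ 0.5   0.61  0.02  2.06 -0.03  0.47 -1.04]
grip t 7.65 p [ 0.4323 -0.2815  0.0193] F [-2.7  1.3  9.5] w 0.0606 q [ 0.5   0.61  0.02  2.06 -0.03  0.48 -1.04]
```

```bash
python3 - <<'E'
from h import *
p=robot.sense()['ee_pos']
robot.gripper_to(.075); robot.move_linear([p[0],p[1],.0215],rate=.05); robot.gripper_to(.05,40); s=st('regrip')
robot.move_linear([p[0],p[1],.20],rate=.25); s=st('up')
c=robot.capture("wrist"); save(c,'w4.png')
TF=tor(np.pi)
best=None
for d in (.085,):
  for k in range(6):
    q=robot.ik(S+A*d,TF); 
    if q is not None: print(q.round(2),np.minimum(q-LO,HI-q).min().round(2))
  q=robot.ik(S+A*.03,TF); print(q.round(2) if q is not None else None)
E
```

```text
regrip t 8.48 p [ 0.4323 -0.2815  0.0222] F [-1.7  1.5  8.3] w 0.0612 q [ 0.5   0.6   0.02  2.06 -0.03  0.48 -1.04]
up t 9.35 p [ 0.4314 -0.2809  0.1988] F [ 0.3 -0.2 -0.4] w 0.0609 q [ 0.48  0.31  0.03  1.98 -0.01  0.86 -1.05]
[ 0.65  0.39 -0.9   2.3   1.39  0.27  0.33] 0.12
[ 0.65  0.39 -0.9   2.3   1.39  0.27  0.33] 0.12
[ 0.65  0.39 -0.9   2.3   1.39  0.27  0.33] 0.12
[ 0.65  0.39 -0.9   2.3   1.39  0.27  0.33] 0.12
[ 0.65  0.39 -0.9   2.3   1.39  0.27  0.33] 0.12
[ 0.65  0.39 -0.9   2.3   1.39  0.27  0.33] 0.12
[ 0.75  0.71 -1.1   2.25  1.74  0.55  0.12]
```

View pics/w4.png

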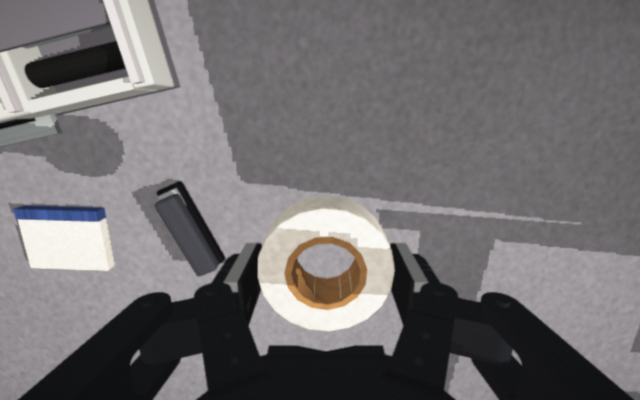

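The roll is gripped flat and centred, with its bore at (326,272). I'll move to the approach pose above the spindle tip and measure the roll in the tool frame.

```bash
cat >> h.py <<'E'
def held(c,h_ax,rad):
    "top-face centre of a held ring in tool frame (x,y) and its z"
    s=robot.sense(); T=R.from_euler('xyz',s['tcp_rot']).as_matrix(); Q=(cloud(c)-s['ee_pos'])@T
    m=(np.hypot(Q[...,0],Q[...,1])<rad+.02)&(abs(Q[...,2]-h_ax)<.012)
    rgb=c['img'].astype(int); m&=(rgb.min(-1)>110)
    q=Q[m]; zm=np.median(q[:,2]); k=abs(q[:,2]-zm)<.003
    nrm=np.linalg.eigh(np.cov(q[k].T))[1][:,0]
    return k.sum(),zm,cv2.minEnclosingCircle(q[k][:,:2].astype(np.float32)),nrm*np.sign(nrm[2]),T
E
python3 - <<'E'
from h import *
TF=tor(np.pi)
for d in(.15,.13,.12,.11,.1):
    q=robot.ik(S+A*d,TF)
    if q is not None:
        mg=np.minimum(q-LO,HI-q).min(); print(d,q.round(2),mg.round(3))
        if mg>.05: break
robot.move_joints(q); st('appr')
c=robot.capture("wrist"); n,zm,circ,nrm,T=held(c,-.011,.031); print(n,zm,circ,nrm); print('tool z',T[:,2],-A)
for L in(.085,.05,.022): print(L,robot.ik(S+A*L,TF).round(2))
c2=robot.capture("side"); save(c2,'s2.png')
im=cv2.resize(c2['img'][140:260,230:390,::-1],(800,600),interpolation=cv2.INTER_CUBIC); cv2.imwrite('pics/s2c.png',im)
E
```

```text
0.15 [ 0.98  0.25 -1.21  2.31  0.82  0.29  0.88] 0.129
appr t 11.08 p [0.4876 0.0465 0.2144] F [ 0.7 -0.8 -1.6] w 0.0609 q [ 0.98  0.25 -1.2   2.31  0.82  0.29  0.88]
7066 0.0003298724350793311 ((0.0012878191191703081, 0.006198761984705925), 0.03751612454652786) [2.39412722e-03 6.85271866e-04 9.99996899e-01]
tool z [ 0.48980814  0.09834184 -0.86626605] [ 0.49013559  0.09882867 -0.8660254 ]
0.085 [ 0.43  0.31 -0.65  2.31  1.26  0.17  0.42]
0.05 [ 0.31  0.39 -0.52  2.29  1.7   0.16 -0.02]
0.022 [ 0.22  0.45 -0.43  2.27  2.02  0.16 -0.35]
```

View pics/s2c.png

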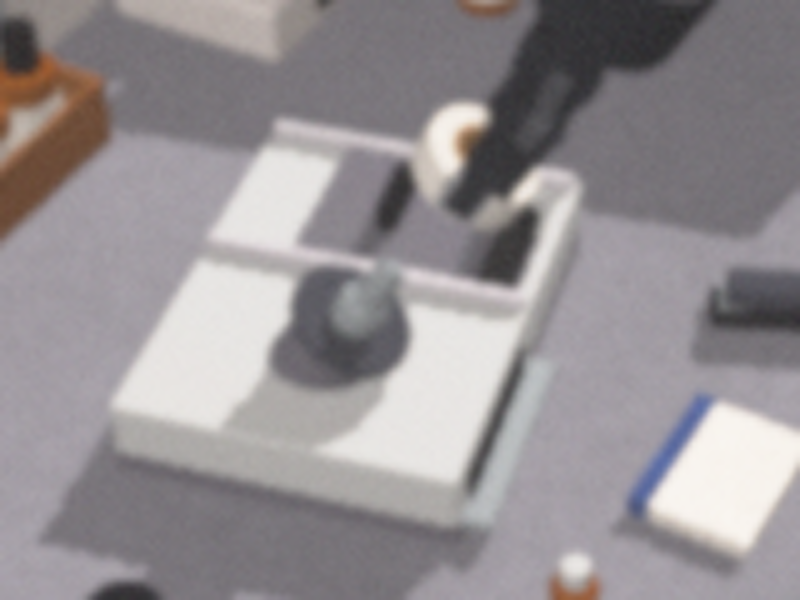

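```bash
python3 - <<'E'
from h import *
TF=tor(np.pi)
c=robot.capture("wrist"); s=robot.sense(); T=R.from_euler('xyz',s['tcp_rot']).as_matrix(); Q=(cloud(c)-s['ee_pos'])@T
m=(np.hypot(Q[...,0],Q[...,1])<.04)&(abs(Q[...,2])<.003); q=Q[m]
for y in(-.012,-.006,0,.006,.012):
    k=q[abs(q[:,1]-y)<.003][:,0]; h=k[(abs(k)<.035)]; ss=np.sort(h); g=np.argmax(np.diff(ss)); print(y,'x ext',ss[[0,-1]].round(4),(ss[0]+ss[-1])/2,'bore',ss[g:g+2].round(4))
robot.move_joints([0.65,0.39,-0.9,2.3,1.39,0.27,0.33]); s=st()
print('err',(s['ee_pos']-S-A*.085).round(4))
for L in(.085,.07,.05,.03,.022):
    q=robot.ik(S+A*L,TF); print(L,q.round(3))
E
```

```text
-0.012 x ext [-0.0286  0.0302] 0.000784734605003173 bore [-0.0053  0.0075]
-0.006 x ext [-0.0297  0.0314] 0.0008931675971915482 bore [-0.0119  0.0136]
0 x ext [-0.0301  0.0317] 0.000812275850028684 bore [-0.0129  0.0152]
0.006 x ext [-0.0286  0.031 ] 0.0011703486470609412 bore [-0.0098  0.0119]
0.012 x ext [-0.0279  0.0296] 0.0008467586804987246 bore [-0.0029 -0.0023]
 t 11.84 p [0.5175 0.0529 0.1569] F [ 0.1 -0.2 -0.9] w 0.0608 q [ 0.65  0.39 -0.9   2.3   1.39  0.27  0.33]
err [-0.0018 -0.0007 -0.0015]
0.085 [ 0.646  0.389 -0.9    2.297  1.391  0.273  0.326]
0.07 [ 0.594  0.421 -0.851  2.29   1.508  0.276  0.215]
0.05 [ 0.524  0.459 -0.78   2.28   1.651  0.276  0.077]
0.03 [ 0.449  0.492 -0.701  2.268  1.79   0.269 -0.061]
0.022 [ 0.418  0.505 -0.667  2.263  1.846  0.265 -0.118]
```

```bash
cat >> h.py <<'E'
def insert(off,ds,TF,stop=12,gain=.0004,rate=.06):
    "step down the spindle, giving way sideways to the lateral force"
    X,Y=RD[:,1],np.cross(RD[:,1],A); off=np.array(off,float); f0=robot.sense()['force']
    for d in ds:
        robot.move_linear(S+A*d+off,rate=rate,rot=TF)
        f=robot.sense()['force']-f0; lat=f-A*(f@A); print(round(d,3),'lat',[round(v,1) for v in(lat@X,lat@Y)],'ax',round(f@A,1),'off',[round(1e3*v,1) for v in(off@X,off@Y)])
        if f@A>stop: break
        if np.linalg.norm(lat)>1.5: off+=np.clip(gain*lat,-.0015,.0015)
    return off,d
E
python3 - <<'E'
from h import *
TF=tor(np.pi); RF=R.from_euler('xyz',TF).as_matrix()
off,d=insert(-.0009*RF[:,0],[.082,.07,.062,.055,.048,.044,.04,.037,.034,.031,.028,.026,.024,.0225],TF); np.save('off.npy',off)
s=st()
E
```

```text
0.082 lat [np.float64(0.7), np.float64(-0.1)] ax 0.1 off [np.float64(0.0), np.float64(0.9)]
0.07 lat [np.float64(0.5), np.float64(-0.3)] ax 0.2 off [np.float64(0.0), np.float64(0.9)]
0.062 lat [np.float64(0.6), np.float64(-0.7)] ax 0.2 off [np.float64(0.0), np.float64(0.9)]
0.055 lat [np.float64(-0.3), np.float64(-0.4)] ax 0.6 off [np.float64(0.0), np.float64(0.9)]
0.048 lat [np.float64(0.1), np.float64(0.4)] ax 0.8 off [np.float64(0.0), np.float64(0.9)]
0.044 lat [np.float64(0.4), np.float64(-1.0)] ax 0.6 off [np.float64(0.0), np.float64(0.9)]
0.04 lat [np.float64(-0.0), np.float64(-0.1)] ax 0.6 off [np.float64(0.0), np.float64(0.9)]
0.037 lat [np.float64(-0.7), np.float64(-0.3)] ax 0.3 off [np.float64(0.0), np.float64(0.9)]
0.034 lat [np.float64(0.0), np.float64(-0.1)] ax 0.5 off [np.float64(0.0), np.float64(0.9)]
0.031 lat [np.float64(0.9), np.float64(0.3)] ax -0.2 off [np.float64(0.0), np.float64(0.9)]
0.028 lat [np.float64(0.3), np.float64(-0.2)] ax -0.5 off [np.float64(0.0), np.float64(0.9)]
0.026 lat [np.float64(-0.0), np.float64(-0.4)] ax -0.4 off [np.float64(0.0), np.float64(0.9)]
0.024 lat [np.float64(-0.1), np.float64(-0.2)] ax 0.2 off [np.float64(0.0), np.float64(0.9)]
0.022 lat [np.float64(0.5), np.float64(0.3)] ax 0.2 off [np.float64(0.0), np.float64(0.9)]
 t 15.51 p [0.5508 0.0599 0.1046] F [ 0.1  0.2 -0.6] w 0.0609 q [ 0.55  0.57 -0.84  2.25  1.78  0.36 -0.01]
```

```bash
python3 - <<'E'
from h import *
TF=tor(np.pi); off=np.load('off.npy')
robot.move_linear(S+A*.0215+off,rate=.03,rot=TF); st()
robot.gripper_to(.085); robot.move_linear(S+A*.11+off,rate=.15); st('up')
c=robot.capture("wrist"); save(c,'w5.png'); Q=(cloud(c)-S)@np.stack([RD[:,1],np.cross(RD[:,1],A),A],1)
m=(np.hypot(Q[...,0],Q[...,1])<.036)&(abs(Q[...,2]-.022)<.008)&(np.hypot(Q[...,0],Q[...,1])>.017); q=Q[m]
print(m.sum(),np.median(q[:,2]),cv2.minEnclosingCircle(q[:,:2].astype(np.float32)),np.linalg.eigh(np.cov(q.T))[1][:,0])
print(robot.ik([.515,.271,.2],[np.pi,0,0]).round(2))
E
```

```text
t 15.76 p [0.5509 0.06   0.1044] F [-8.3 -3.1 13. ] w 0.0609 q [ 0.55  0.57 -0.84  2.25  1.79  0.36 -0.01]
up t 16.88 p [0.508  0.0509 0.1803] F [ 0.1  0.6 -0.1] w 0.0856 q [ 0.74  0.33 -0.98  2.3   1.17  0.27  0.54]
3891 0.02196403409649063 ((-0.0011013495968654752, -0.00021394013310782611), 0.031156623736023903) [ 0.00101785 -0.0123933   0.99992268]
[-1.33  0.65  1.12  1.87 -0.67  1.06 -1.51]
```

View pics/w5.png

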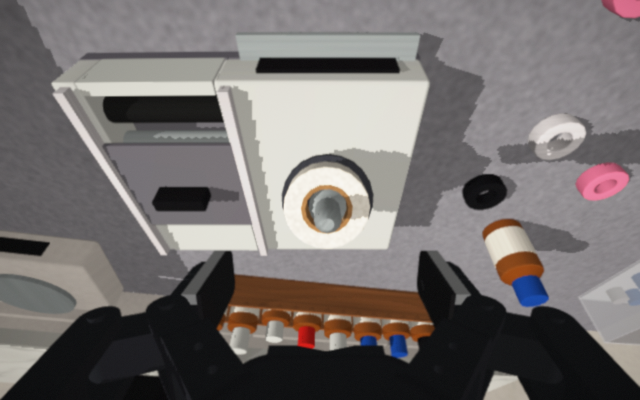

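The roll is home: top face at z = 22.0 mm, off centre by about 1 mm, with the normal within 0.013 rad. The silver collar shows at (558,137). Next is the collar.

```bash
python3 - <<'E'
from h import *
robot.move_joints([-.51,.33,0,1.98,0,.83,-2.08]); st()
c=robot.capture("wrist"); save(c,'w6.png')
P=cloud(c); m=(P[...,2]>.01)&(P[...,2]<.022)
n,lab,stt,cen=cv2.connectedComponentsWithStats(m.astype(np.uint8))
for i in range(1,n):
    if stt[i,4]>150:
        k=lab==i; (xy,r)=cv2.minEnclosingCircle(P[k][:,:2].astype(np.float32)); print(cen[i].round(),stt[i,4],np.round(xy,4),round(r,4),c['img'][k].mean(0).round())
E
```

```text
t 19.17 p [0.4687 0.2234 0.1858] F [-0.2 -0.2 -0.4] w 0.085 q [-0.51  0.33  0.    1.98  0.    0.83 -2.08]
[428.  88.] 774 [0.5473 0.13  ] 0.0798 [91. 89. 87.]
[298.  38.] 1757 [0.5947 0.2466] 0.0221 [22. 22. 23.]
[30. 77.] 1361 [0.5639 0.4735] 0.0278 [175. 166. 156.]
[168.  88.] 1615 [0.5541 0.3638] 0.0221 [220. 116. 145.]
[272. 134.] 1397 [0.5135 0.2725] 0.022 [216. 209. 207.]
[508. 184.] 1058 [0.4704 0.0441] 0.0652 [161. 165. 162.]
[235. 223.] 1176 [0.425  0.3138] 0.0222 [22. 21. 22.]
[308. 255.] 1071 [0.3902 0.2408] 0.0222 [218. 116. 145.]
[406. 249.] 153 [0.3921 0.1361] 0.013 [137. 130. 120.]
[527. 275.] 4597 [0.3628 0.0066] 0.0569 [194. 194. 195.]
```

View pics/w6.png

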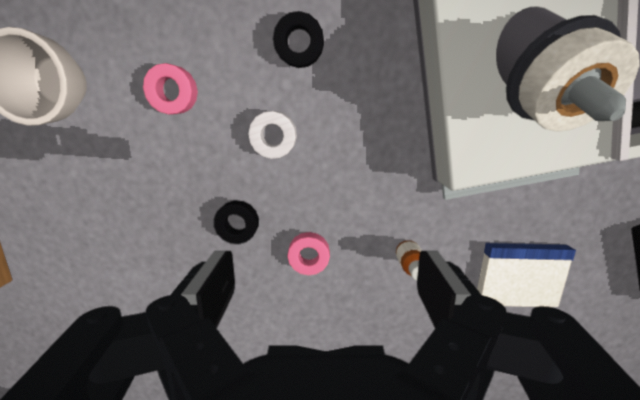

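```bash
python3 - <<'E'
from h import *
x,y=.5135,.2725
robot.move_linear([x,y,.08],rate=.2,rot=[np.pi,0,0]); robot.move_linear([x,y,.0235],rate=.1); st()
robot.gripper_to(.03,40); st('grip'); robot.move_linear([x,y,.22],rate=.25); st('up')
c=robot.capture("wrist"); save(c,'w7.png'); s=robot.sense(); T=R.from_euler('xyz',s['tcp_rot']).as_matrix(); Q=(cloud(c)-s['ee_pos'])@T
m=(np.hypot(Q[...,0],Q[...,1])<.03)&(abs(Q[...,2])<.02)&(c['img'].min(-1)>90); q=Q[m]; zm=np.median(q[:,2]); q=q[abs(q[:,2]-zm)<.002]
print(len(q),'top z',zm,np.linalg.eigh(np.cov(q.T))[1][:,0])
for y in(-.008,-.004,0,.004,.008):
    k=np.sort(q[abs(q[:,1]-y)<.002][:,0]); g=np.argmax(np.diff(k)); print(y,k[[0,-1]].round(4),(k[0]+k[-1])/2,k[g:g+2].round(4))
robot.move_joints([ 0.98,0.25,-1.2,2.31,0.82,0.29,0.88]); st()
E
```

```text
t 20.71 p [0.5138 0.2726 0.0238] F [ 0.5 -0.3  0.7] w 0.0847 q [-0.54  0.67 -0.    1.9   0.    0.58 -2.12]
grip t 21.18 p [0.5139 0.2727 0.0243] F [-1.9 -0.6  4.6] w 0.0414 q [-0.54  0.67 -0.    1.9   0.    0.58 -2.12]
up t 22.12 p [0.5126 0.272  0.2185] F [ 0.2  0.  -1. ] w 0.0417 q [-0.55  0.39  0.    1.81 -0.    0.95 -2.12]
4561 top z 0.008393801890823513 [-1.16041794e-03  5.48502596e-04  9.99999176e-01]
-0.008 [-0.0205  0.0206] 5.405470502663212e-05 [-0.0205 -0.0194]
-0.004 [-0.0206  0.0215] 0.000406013298385105 [-0.0077  0.0093]
0 [-0.0208  0.0219] 0.0005699449467201061 [-0.0096  0.0106]
0.004 [-0.0207  0.0219] 0.0006342089982914502 [-0.0083  0.01  ]
0.008 [-0.0205  0.0209] 0.00022352816239697842 [-0.0049  0.0056]
 t 24.7 p [0.4886 0.0455 0.2154] F [-1.   0.5  0.6] w 0.0412 q [ 0.98  0.25 -1.2   2.31  0.82  0.29  0.88]
```

View pics/w7.png

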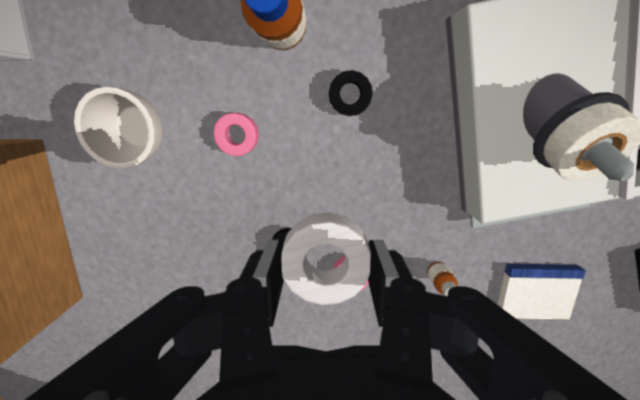

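```bash
python3 - <<'E'
from h import *
TF=tor(np.pi); RF=R.from_euler('xyz',TF).as_matrix()
robot.move_joints([0.65,0.39,-0.9,2.3,1.39,0.27,0.33])
off,d=insert(-.0004*RF[:,0],[.086,.078,.073,.069,.066,.063,.06,.057,.054,.051,.049,.0475,.0465],TF,stop=8); np.save('off2.npy',off)
st()
E
```

```text
0.086 lat [np.float64(0.1), np.float64(-0.2)] ax 0.7 off [np.float64(0.0), np.float64(0.4)]
0.078 lat [np.float64(-0.8), np.float64(0.9)] ax -0.5 off [np.float64(0.0), np.float64(0.4)]
0.073 lat [np.float64(-0.2), np.float64(-0.8)] ax -0.4 off [np.float64(0.0), np.float64(0.4)]
0.069 lat [np.float64(-0.9), np.float64(-0.0)] ax -0.2 off [np.float64(0.0), np.float64(0.4)]
0.066 lat [np.float64(0.0), np.float64(0.4)] ax 0.6 off [np.float64(0.0), np.float64(0.4)]
0.063 lat [np.float64(-1.3), np.float64(0.4)] ax -0.1 off [np.float64(0.0), np.float64(0.4)]
0.06 lat [np.float64(-0.5), np.float64(-0.1)] ax -0.3 off [np.float64(0.0), np.float64(0.4)]
0.057 lat [np.float64(-0.8), np.float64(-0.1)] ax -0.2 off [np.float64(0.0), np.float64(0.4)]
0.054 lat [np.float64(-0.4), np.float64(0.6)] ax -0.1 off [np.float64(0.0), np.float64(0.4)]
0.051 lat [np.float64(-1.0), np.float64(-0.2)] ax 0.6 off [np.float64(0.0), np.float64(0.4)]
0.049 lat [np.float64(-0.6), np.float64(0.1)] ax -0.9 off [np.float64(0.0), np.float64(0.4)]
0.048 lat [np.float64(-0.6), np.float64(0.7)] ax -0.3 off [np.float64(0.0), np.float64(0.4)]
0.046 lat [np.float64(0.0), np.float64(-0.2)] ax -0.2 off [np.float64(0.0), np.float64(0.4)]
 t 28.58 p [0.5385 0.0575 0.1251] F [-0.2  0.5 -0.7] w 0.0414 q [ 0.57  0.49 -0.84  2.27  1.67  0.32  0.08]
```

```bash
python3 - <<'E'
from h import *
TF=tor(np.pi); off=np.load('off2.npy')
off,d=insert(off,[.0458,.0452,.0446,.044],TF,stop=4)
robot.gripper_to(.07); robot.move_linear(S+A*.115+off,rate=.15); st('up')
c=robot.capture("wrist"); save(c,'w8.png'); P=cloud(c); Q=(P-S)@np.stack([RD[:,1],np.cross(RD[:,1],A),A],1); r=np.hypot(Q[...,0],Q[...,1])
for nm,lo,hi,z0 in(("collar",.011,.026,.038),("roll",.024,.036,.022)):
    m=(r<hi)&(r>lo)&(abs(Q[...,2]-z0)<.006); q=Q[m]; print(nm,m.sum(),np.median(q[:,2]),cv2.minEnclosingCircle(q[:,:2].astype(np.float32)),np.linalg.eigh(np.cov(q.T))[1][:,0])
# tab in dispenser frame
D=np.array([.5913,.0095,0]); L=(P-D)@RD
m=(L[...,2]>.066)&(L[...,2]<.08)&(abs(L[...,0])<.11)&(L[...,1]<-.02)&(L[...,1]>-.14); q=L[m]; print('tab',m.sum(),np.percentile(q,[2,50,98],axis=0).round(4))
m=(L[...,2]>.054)&(L[...,2]<.0595)&(abs(L[...,0])<.11)&(L[...,1]<-.02)&(L[...,1]>-.14); q=L[m]; print('plate',m.sum(),np.percentile(q,[2,50,98],axis=0).round(4))
m=(L[...,2]>.047)&(L[...,2]<.053)&(L[...,1]<.13)&(L[...,1]>.0)&(abs(L[...,0])<.13); print('housing x',np.percentile(L[m],[1,99],axis=0).round(4))
E
```

```text
0.046 lat [np.float64(-1.0), np.float64(-1.9)] ax 12.5 off [np.float64(0.0), np.float64(0.4)]
up t 29.84 p [0.5052 0.0501 0.1844] F [-0.  -0.4  0.1] w 0.07 q [ 0.77  0.32 -1.02  2.31  1.14  0.27  0.57]
collar 2296 0.037874787681308766 ((-0.0007688617333769798, -0.00034420209703966975), 0.022078698500990868) [-0.00135241 -0.01790114  0.99983885]
roll 1775 0.021896228819923185 ((-0.0007936590700410306, -0.00041477548074908555), 0.030974820256233215) [ 4.74544635e-04 -1.09671574e-02  9.99939746e-01]
tab 860 [[-0.0079 -0.0879  0.0664]
 [-0.006  -0.0661  0.0746]
 [ 0.003  -0.0462  0.0766]]
plate 9521 [[-0.0878 -0.1258  0.0545]
 [-0.0191 -0.0816  0.0559]
 [ 0.0622 -0.0222  0.0591]]
housing x [[-0.0989  0.0009  0.0477]
 [ 0.0956  0.1256  0.0511]]
```

View pics/w8.png

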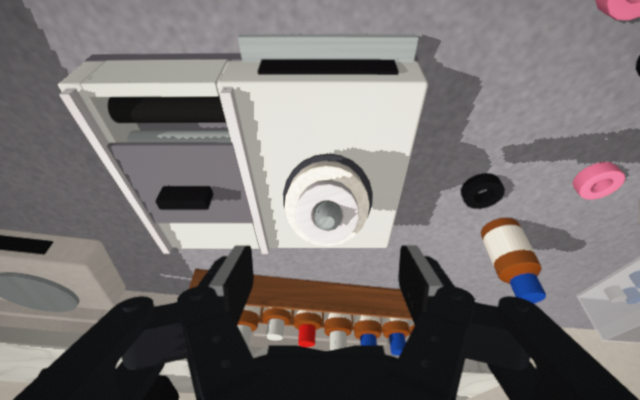

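Both are home: collar top at 37.9 mm, about 0.8 mm off centre, tilt below 0.02 rad. Now the cover tab, seen at (184,197).

```bash
python3 - <<'E'
from h import *
D=np.array([.5913,.0095,0]); G=D+RD@np.array([-.002,-.067,0]); o=[np.pi,0,YAW+np.pi/2]
robot.move_joints([.1,.45,0,1.65,0,1.04,.3]); st()
robot.gripper_to(.045); robot.move_linear([G[0],G[1],.13],rate=.25,rot=o); robot.move_linear([G[0],G[1],.079],rate=.1); st('down')
robot.gripper_to(0.0,30); st('grip'); f0=robot.sense()['force']; p0=robot.sense()['ee_pos']
X=RD[:,0]; t=0
while t<.09:
    t+=.006; robot.move_linear([*(p0-X*t)[:2],.0795],rate=.06); s=robot.sense(); f=(s['force']-f0)@X; print(round(t,3),round((p0-s['ee_pos'])@X,4),round(f,1),end=' | ')
    if f>8: break
st('end')
E
```

```text
t 30.94 p [ 0.6272 -0.0959  0.2405] F [0.3 0.1 0.6] w 0.0694 q [ 0.1   0.45 -0.    1.65  0.    1.04  0.3 ]
down t 32.6 p [ 0.6031 -0.0567  0.0794] F [ 0.2 -0.1  0. ] w 0.0452 q [ 0.05  0.61 -0.01  1.83  0.01  0.71  0.23]
grip t 32.99 p [ 0.6032 -0.0566  0.0799] F [-0.6  1.2  3.9] w 0.0112 q [ 0.05  0.61 -0.01  1.83  0.01  0.71  0.23]
0.006 0.0064 -0.9 | 0.012 0.0125 -1.6 | 0.018 0.0187 -0.1 | 0.024 0.025 -0.4 | 0.03 0.0313 -1.1 | 0.036 0.0375 -0.7 | 0.042 0.0437 -0.6 | 0.048 0.0479 3.8 | 0.054 0.0483 20.5 | end t 35.24 p [ 0.5558 -0.066   0.08  ] F [ 19.9   3.  -12. ] w 0.0113 q [ 0.07  0.55 -0.02  1.95  0.01  0.63  0.25]
```

Stopped firmly at the end after 48 mm. I'll let go, back off and check.

```bash
python3 - <<'E'
from h import *
robot.gripper_to(.045); p=robot.sense()['ee_pos']; robot.move_linear([p[0],p[1],.2],rate=.2)
robot.move_joints([.9,.45,0,1.65,0,1.04,.3]); robot.pause(.3); st()
for n in("scene","side"):
    c=robot.capture(n); P=cloud(c); Q=(P-S)@np.stack([RD[:,1],np.cross(RD[:,1],A),A],1); r=np.hypot(Q[...,0],Q[...,1]); 
    for nm,lo,hi,z0 in(("collar",.011,.024,.038),("roll",.024,.033,.022)):
        q=Q[(r<hi)&(r>lo)&(abs(Q[...,2]-z0)<.005)]; print(n,nm,len(q),np.median(q[:,2]) if len(q) else '')
    L=(P-[.5913,.0095,0])@RD; m=(L[...,2]>.064)&(L[...,2]<.08)&(abs(L[...,0])<.11)&(L[...,1]<-.03)&(L[...,1]>-.11); print('tab',m.sum(),np.percentile(L[m],[2,50,98],axis=0).round(3))
    im=cv2.resize(c['img'][150:270,230:390,::-1] if n=="side" else c['img'][160:280,240:400,::-1],(400,300),interpolation=cv2.INTER_CUBIC)
    a=im if n=="scene" else np.hstack([a,im])
cv2.imwrite('pics/fin.png',a)
E
```

```text
t 38.49 p [ 0.3689 -0.5175  0.2421] F [-0.4  0.3  0. ] w 0.0451 q [ 0.9   0.45 -0.    1.65 -0.    1.04  0.3 ]
scene collar 38 0.03787859093870462
scene roll 47 0.02122897635890969
tab 72 [[-0.055 -0.087  0.066]
 [-0.046 -0.067  0.075]
 [-0.041 -0.045  0.079]]
side collar 125 0.038859063423523826
side roll 112 0.022709131040416435
tab 58 [[-0.056 -0.084  0.064]
 [-0.052 -0.058  0.076]
 [-0.045 -0.04   0.079]]
```

View pics/fin.png

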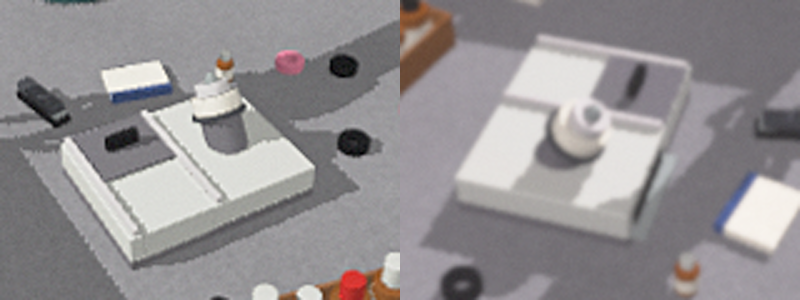

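The compartment is fully covered, with the tab at (122,138) in the left half and (636,80) in the right. The roll and collar are seated, so I'm handing in.

```bash
python3 -c "
from h import *
robot.finish_job(); st()"
```

```text
the job is handed in; nothing more can be done
the job is handed in; nothing more can be done
```

The dispenser is loaded and the job is handed in at about 38.5 s of the 69 s allowed. `finish_job` gave no verdict, so these are my own last checks:

- **Roll:** I threaded it down the leaning spindle until it met the flange. Its top face measured about 22 mm up the spindle, roughly 1 mm off centre and tilted about 0.01 rad.
- **Collar:** I threaded the silver one on after the roll until it met it. Its top face measured 37.9 mm up, roughly 0.8 mm off centre and tilted about 0.02 rad.
- **Cover:** I slid it 48 mm towards the front, where it stopped hard at about 20 N. The final pictures show the compartment fully covered.
- **Rest of the scene:** The gripper is open and clear of everything. I touched no bystander or look-alike, but I did not re-measure their positions at the end.

The final scene and side pictures differed by 1–1.5 mm on the heights along the spindle. They also differed by about 6–9 mm on the middle of the tab, since each camera sees different faces of it. I relied on the hard stop and the picture for the cover being shut.

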